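Tuck a clock's back cover under its lapped flap and hold it down

TASK

Clamp the clock in its holder by turning both clamp knobs clockwise to their end stops, then take the loose cover strip by its fin and slide its plain edge under the lapped flap on the clock's back, square and centred, until it meets the stop, without prising the flap up. Finish while still holding the cover: keep it pressed firmly flat on its seat and do not let go. Leave the other things on the bench where they are.

Things in the scene. Friction and masses are not known exactly. Their poses are not given: they have to be found in the camera images.
- clock: Wooden wall clock, 220 (x) x 178 (y) mm, face down in a fixed steel holder; yaw within 0.25 rad. Origin: centre of the holder's underside, on the bench. x points away from the robot to the flap's hinge (the tucking direction), y to the left clamp. Top of the wood 42 mm above the bench; clamp towers at y = +-128 mm, 70 x 70 mm, 34 mm high.
- bed: Flat grey seat fixed on the clock's back, 155 (x) x 110 (y) x 4 mm, top face level, 46 mm above the bench; the cover goes on it. Origin: centre of its underside, 5 mm beyond the clock's centre in x. Its near half is open, its far part is lapped by the flap. No side rails.
- stop (a point): Where the middle of the cover's leading edge belongs: on the bed's top face, at the near face of a straight fixed stop rail (90 mm wide, 5 mm high) hidden under the flap, 20 mm in from the flap's near edge and 48 mm beyond the clock's centre. Axes as the clock's.
- flap_edge (a point): Middle of the underside of the flap's near edge, 52 mm above the bench. The flap: aluminium sheet 72 (x) x 96 (y) x 3 mm, hinged at its far edge, lapping over the bed with 6 mm of room beneath (the cover is 4 mm thick). From its near edge a lip turned up by 40 degrees reaches 7 mm nearer to the robot and up to about 14 mm above the bed.
- flap (a joint): Angle of the flap (rad): 0 = down, as it starts, held by a light spring; grows as its near edge is lifted (0.05 rad lifts it 3.6 mm; about 1 N at the edge lifts it 0.08 rad).
- knob_left (a joint): Turn of the left (y > 0) clamp knob (rad), clockwise seen from above: starts at 0 to 0.35, end stop at 1.5. At 0 its grip bar lies along the clock's x axis, so at value q the bar's yaw is the clock's yaw minus q. Stays where it is left; takes about 0.06 N m.
- knob_right (a joint): The same for the right (y < 0) clamp knob.
- knob_left_grip (a point): Left clamp knob, on its upright axis, 128 mm left of the clock's centre, at the height to grip (TCP here), 71 mm above the bench. Black disc 44 mm across, top at 48 mm above the bench, with a bar grip on it 42 mm long, 14 mm thick, its top at 78 mm. The point turns with the knob: x lies along the bar.
- knob_right_grip (a point): The same for the right clamp knob, 128 mm right of the clock's centre.
- cover: Loose aluminium cover strip, 0.10 to 0.20 kg: flat plate 90 (x) x 80 (y) x 4 mm with an upright grip fin across it, 8 mm thick in x, 44 mm wide in y, centred at x = -30 mm, top 40 mm above the underside. Starts flat on the bench right of the clock, fin up, yaw within 0.5 rad. Origin: centre of its underside; x points to its leading (tucking) edge, z up.
- cover_edge (a point): Middle of the cover's leading edge at its underside, 45 mm ahead of its origin; axes as the cover's.
- cover_grip (a point): Middle of the cover's fin, 28 mm above the plate's underside: TCP here to grasp from above, fingers closing along the cover's x axis on the 8 mm thickness. Axes as the cover's.
- jar: Bystander, leave it alone: closed glass jar with white cap, 48 mm across, 50 mm tall, right of the clock. Origin: centre of its underside.
- oil: Bystander, leave it alone: small amber oil bottle, 26 mm across, 65 mm tall, at the front of the bench. Origin: centre of its underside.
- loupe: Bystander, leave it alone: black eye loupe, 36 mm across, 32 mm tall, at the front of the bench. Origin: centre of its underside.
- brush: Bystander, leave it alone: wooden brush, 150 mm long, lying at the front left. Origin: centre of its underside.
- driver: Bystander, leave it alone: black screwdriver, 140 mm long, lying at the right. Origin: centre of its underside.
- movring: Bystander, leave it alone: brass movement ring, 52 mm across, 12 mm tall, lying behind the clock. Origin: centre of its underside.
- tweezers: Bystander, leave it alone: steel tweezers, 120 mm long, lying at the back right. Origin: centre of its underside.

How it is judged:
By the outcome, as a careful person would: the job done as asked, in the order asked, and still so for the second after the job is handed in, while the arm keeps its last pose, push and grip.
It also fails if it takes over 64 s, if anything falls off the work surface, if the arm or the gripper's body presses on something with over 40 N, if the wrist force passes 120 N, or if a joint passes its speed limit or range.

ROBOT

A 6-joint arm with a two-finger parallel gripper is mounted at the origin on the work surface. World frame = base frame: x ahead of the robot, y to its left, z up, the work surface at z = 0. Lengths are in m, angles in rad, forces in N, time in s.
With the tool pointing down it reaches from about 0.375 to 0.9 m from the base axis. Payload 3.1 kg.
Tool frame: the origin (TCP) lies between the finger pads, 19 mm behind the fingertips; this is the grasp point; z points along the fingers, y is the line along which they close (so a half turn about z gives the same grasp; the last joint's range is limited). The gripper opens to 85 mm and grips with 20 to 120 N. Pads are 22 mm wide; open, the fingers measure 114 mm over their backs; the gripper's body (76 mm by 85 mm) begins 54 mm behind the grasp point. The pads swing forward as they close: fully open they stand 13 mm farther back than shut.
Start: joints at [1.159, 0.527, 1.433, -0, 1.181, -0.178], TCP at [0.144, 0.608, 0.25] pointing down, gripper open.
Joint ranges: [-3.08, 3.08], [-0.75, 2.2], [0.22, 2.44], [-1.43, 4.57], [0, 2.65], [-2.85, 2.85]. Speed limits (rad/s): [2.79, 2.79, 3.14, 3.14, 3.14, 3.14].

INTERFACE

Orientations are given as a unit quaternion [x, y, z, w].
In Python, from station import manip, cams, sense gives the robot as it stands (manip), with the cameras (cams) and the readings as plain functions.
- The arm moves only by the tool drive_effector, called after "Emit:" in YAML: its name, and indented under it one key for each argument. Schema: {"type":"object","properties":{"segments":{"type":"array","items":{"type":"object","properties":{"pos":{"type":"array","items":{"type":"number"},"minItems":3,"maxItems":3},"rz":{"type":"number"},"jaw":{"type":"number"}},"additionalProperties":false,"required":["jaw"]},"minItems":1,"maxItems":20},"grip_n":{"type":"number"},"only":{"type":"string"},"quiet":{"type":"boolean"},"lines":{"type":"string"}},"required":["segments"],"additionalProperties":false}. segments is a list of rows, 1 to 20 of them, each an object with the fields pos (a list: dx, dy, dz in units of 5 mm), rz (a turn about the tool's z in units of 0.25 rad), jaw (the opening from 0.0 (shut) to 1.0 (fully open)); a field left out counts as zero (the opening has to be given); each row is the pose to reach, as a shift and turn from the pose commanded when the call began, along the tool's axes at that moment; what a row does not reach only later rows make up. A row lasts 1/10 s, in which the tool goes at most 0.05 m and 0.15 rad, less where a joint would pass 70% of its speed; a pose out of reach is approached as far as the arm can. The fingers move at their own pace and stop on an object; grip_n is the grip in N (left out, the last holds). Time passes only in rows, so rows that do not move let the fingers close. The tool returns the time, the measured TCP pose, the force, the opening and the grip force at its end. only (a regular expression) keeps the lines of the reply that match it, lines (a string "A,B") keeps lines A to B, and quiet returns only ok. Input that does not fit is refused with a message, and nothing moves.
- sense(): the state, without advancing time (a new reading comes with each control period).
- cams.snapshot(name): name is "scene" or "top"; returns a dict with "pixels" (480x640x3 uint8, red, green, blue), "range_z" (480x640 float32, m along the optical axis (not along the pixel's ray), 0 where there is no reading), "fov_y" (degrees; the focal length in pixels is half the picture's height over the tangent of half this angle, whatever the lens; pixels are square), "cx", "cy" (the principal point, pixels), "R" (3x3) and "t" (3): a world point X has camera coordinates R X + t. Camera axes: x right, y down, z forward; pixel columns grow to the right and rows downward; lengths in m; the calibration is good to about 2 mm. A picture is of the moment at which its call begins.
- manip.sign_off(): hands the job in; it is judged then, once.
The state is a dict: "t": time; "q": joint angles; "qd": joint speeds; "tau": joint torques, N m; "tcp_pos": TCP position; "tool_rot": TCP orientation; "force": force on the tool from outside, world axes, zero at the start; "ft_torque": the same for the moment, N m; "finger_gap": opening from 0.0 (shut) to 1.0 (fully open); "gripper_force": force on a finger pad.
Only numpy, scipy, OpenCV 4.12 (cv2) and the standard library are available. Lean on these libraries where they do the work, as an engineer would, in place of code of your own. Each camera call takes 0.05 s, during which the arm holds its last target. There are 200 camera calls.

## Working session

There is one attempt and no reset: what is moved stays moved. The work goes in short steps, Python scripts to look and compute and a tool call to move; the robot and the scene stay as the last step left them, time stands still between calls to the robot, and variables do not carry over. Pictures are saved under pics/ and viewed, at most 10 in all, crops included, and the job is handed in when it is done.

```bash
ls; mkdir -p pics; python3 - <<'E'
from station import manip, cams, sense
import cv2,numpy as np
s=sense();print({k:np.round(v,3).tolist() for k,v in s.items()})
for n in("scene","top"):
    d=cams.snapshot(n);cv2.imwrite(f"pics/{n}0.png",d["pixels"][:,:,::-1]);np.savez(f"{n}0.npz",**d)
    print(n,d["fov_y"],d["cx"],d["cy"],np.round(d["R"],3).tolist(),np.round(d["t"],3),(d["range_z"]>0).mean())
E
```

```text
pics
station.py
{'t': 0.0, 'q': [1.159, 0.528, 1.434, -0.0, 1.181, -0.178], 'qd': [0.001, 0.001, 0.0, -0.003, 0.0, -0.001], 'tau': [-0.001, -44.235, -17.802, -0.0, 0.008, 0.0], 'tcp_pos': [0.144, 0.608, 0.249], 'tool_rot': [0.116, 0.993, -0.001, -0.0], 'force': [-0.614, -0.413, 0.438], 'ft_torque': [-0.002, -0.036, 0.017], 'gripper_force': 0.0, 'finger_gap': 1.001}
scene 49.79220200694654 323.3119008579892 239.11648793015314 [[0.381, 0.925, 0.016], [0.645, -0.253, -0.721], [-0.663, 0.285, -0.693]] [-0.151 -0.35   1.401] 0.9959375
top 56.19821012339177 318.01668323686505 240.35342633464063 [[0.025, -1.0, 0.017], [-0.989, -0.027, -0.143], [0.143, -0.014, -0.99]] [-0.1    0.561  0.941] 0.9958821614583333
```

View pics/top0.png

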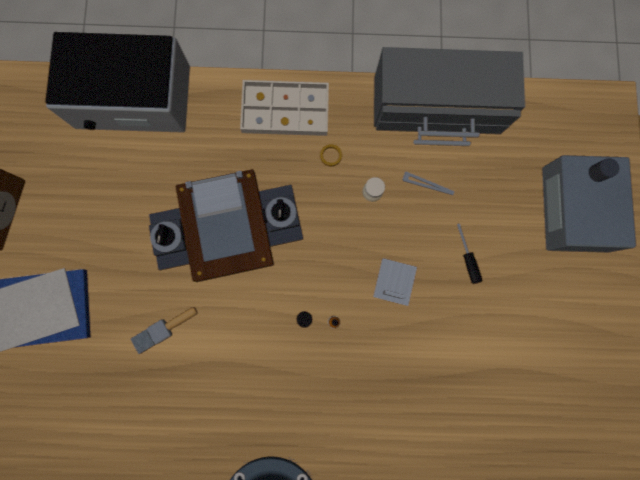

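View pics/scene0.png

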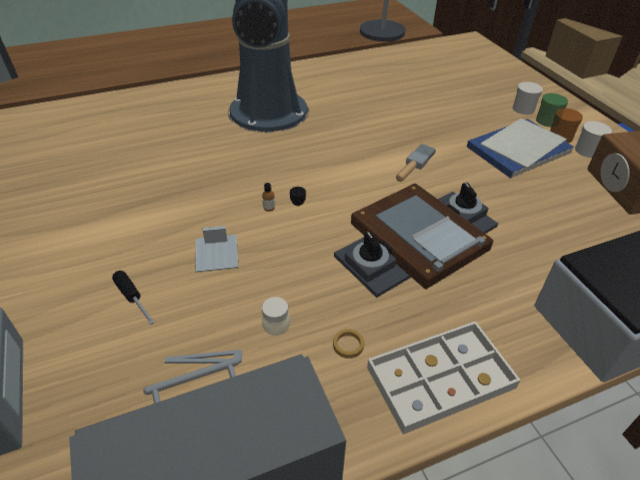

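The top view shows the clock around (224,225), with knobs at (166,236) and (281,211) and the flap at (217,193). The cover is at (396,282) with its fin on the robot side, the jar at (374,188), the loupe at (304,319) and the oil at (335,322). The scene view agrees: cover at (216,252), knobs at (371,250) and (466,203).

```bash
cat > h.py <<'E'
import numpy as np,cv2
def load(n): return dict(np.load(n+".npz"))
def f(d): return 240/np.tan(np.radians(d["fov_y"])/2)
def rays(d,uv):
    uv=np.atleast_2d(uv).astype(float)
    c=np.c_[(uv[:,0]-d["cx"])/f(d),(uv[:,1]-d["cy"])/f(d),np.ones(len(uv))]
    return -d["R"].T@d["t"], c@d["R"]
def plane(d,uv,z):
    o,r=rays(d,uv); return o+r*((z-o[2])/r[:,2])[:,None]
def proj(d,X):
    c=np.atleast_2d(X)@d["R"].T+d["t"]; return c[:,:2]/c[:,2:]*f(d)+[d["cx"],d["cy"]]
def tri(d1,u1,d2,u2):
    o1,r1=rays(d1,u1);o2,r2=rays(d2,u2);out=[]
    for a,b in zip(r1,r2):
        k=np.linalg.lstsq(np.c_[a,-b],o2-o1,rcond=None)[0]
        p,q=o1+k[0]*a,o2+k[1]*b; out.append([*(p+q)/2,np.linalg.norm(p-q)])
    return np.array(out)
def cloud(d):
    v,u=np.mgrid[:480,:640]; o,r=rays(d,np.c_[u.ravel(),v.ravel()])
    return (o+r*d["range_z"].reshape(-1,1)).reshape(480,640,3)
E
python3 - <<'E'
from h import *
for n in("top0","scene0"):
    d=load(n);P=cloud(d);im=d["pixels"];hsv=cv2.cvtColor(im,cv2.COLOR_RGB2HSV)
    pts={"top0":dict(wood=(188,250),bed=(225,235),flap=(217,193),bench=(350,400),covpl=(398,272),barL=(160,238),barR=(281,206),steel=(155,225),discL=(166,246)),
     "scene0":dict(wood=(440,190),wood2=(365,215),bed=(400,215),flap=(445,238),bench=(200,150),covpl=(216,262),fin=(215,236),steel=(380,280))}[n]
    for k,(u,v) in pts.items(): print(n,k,im[v,u],hsv[v,u],np.round(P[v,u],4))
d=load("top0")["pixels"];s=load("scene0")["pixels"]
a=cv2.resize(d[160:290,140:310],None,fx=2.35,fy=2.35,interpolation=2);b=cv2.resize(d[250:315,365:430],(400,400),interpolation=2)
c=cv2.resize(s[175:300,325:505],None,fx=2.2,fy=2.2,interpolation=2);e=cv2.resize(s[220:280,185:250],(325,300),interpolation=2)
o=np.zeros((600,800,3),np.uint8)
for im,x,y in((a,0,0),(cv2.resize(b,(300,300)),400,0),(c,0,310),(cv2.resize(e,(310,286)),400,310)): o[y:y+im.shape[0],x:x+im.shape[1]]=im[:600-y]
cv2.imwrite("pics/crop.png",o[:,:,::-1])
E
```

```text
top0 wood [48 26 13] [ 11 186  48] [0.5344 0.1956 0.0433]
top0 bed [74 81 91] [108  48  91] [0.5692 0.1174 0.0453]
top0 flap [117 120 129] [113  24 129] [0.6596 0.1378 0.0555]
top0 bench [125  99  66] [ 17 120 125] [ 0.222  -0.1636  0.0019]
top0 covpl [115 119 130] [112  29 130] [ 0.502  -0.2677  0.0032]
top0 barL [41 35 36] [175  37  41] [0.5536 0.2447 0.0818]
top0 barR [17 18 17] [60 14 18] [ 0.6296 -0.0041  0.0789]
top0 steel [69 71 79] [114  32  79] [ 0.4231 -0.0716  1.0134]
top0 discL [74 80 88] [107  41  88] [0.5424 0.2452 0.0385]
scene0 wood [166 140 103] [ 18  97 166] [ 4.708e-01  2.533e-01 -4.000e-04]
scene0 wood2 [73 50 35] [ 12 133  73] [0.5254 0.0372 0.0384]
scene0 bed [ 98 109 113] [ 98  34 113] [0.5569 0.0988 0.0445]
scene0 flap [146 156 162] [101  25 162] [0.6548 0.1399 0.054 ]
scene0 bench [161 135  99] [ 17  98 161] [ 0.1225 -0.2116 -0.0007]
scene0 covpl [143 155 160] [ 99  27 160] [ 0.5084 -0.2669  0.0023]
scene0 fin [82 85 85] [90  9 85] [ 0.4565 -0.2537  0.0202]
scene0 steel [61 66 70] [103  33  70] [0.669  0.0011 0.0081]
```

View pics/crop.png

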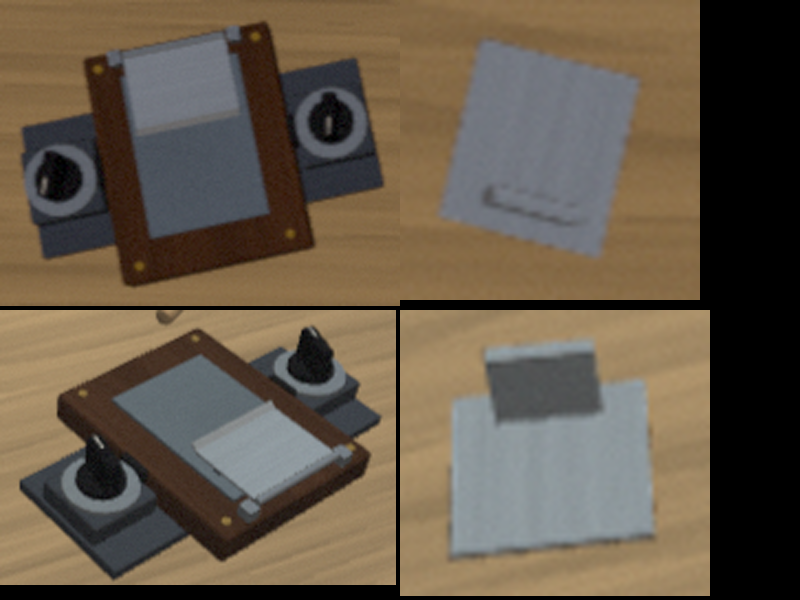

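The crops show clean outlines: brown wood frame, grey bed, lighter flap with its lip, light rings with black bars on the towers, and the cover plate with its fin on the near side.

```bash
cat > m.py <<'E'
from h import *
def rect(pts):
    c,(w,h),a=cv2.minAreaRect((pts[:,:2]*1000).astype(np.float32)); return np.round(c,1),np.round((w,h),1),round(a,2)
def big(m):
    cs,_=cv2.findContours(m.astype(np.uint8),cv2.RETR_EXTERNAL,cv2.CHAIN_APPROX_NONE); return max(cs,key=cv2.contourArea)[:,0]
def quad(c):  # 4 corners from straight-line fits to sides
    b=cv2.boxPoints(cv2.minAreaRect(c)) 
    ap=c; e=.02
    while len(ap)>4: ap=cv2.approxPolyDP(c.reshape(-1,1,2),e*cv2.arcLength(c,True),True)[:,0]; e+=.005
    L=[]
    for i in range(len(ap)):
        p,q=ap[i].astype(float),ap[(i+1)%len(ap)].astype(float); u=(q-p)/np.linalg.norm(q-p); n=np.array([-u[1],u[0]])
        s=(c-p)@u; k=(abs((c-p)@n)<2.5)&(s>3)&(s<np.linalg.norm(q-p)-3)
        vx,vy,x,y=cv2.fitLine(c[k].astype(np.float32),cv2.DIST_HUBER,0,.01,.01).ravel(); L.append(np.cross([x,y,1],[x+vx,y+vy,1]))
    P=[np.cross(L[i-1],L[i]) for i in range(len(L))]
    return np.array([p[:2]/p[2] for p in P])
E
python3 - <<'E'
from m import *
Q={}
for n in("top0","scene0"):
    d=load(n);P=cloud(d);hsv=cv2.cvtColor(d["pixels"],cv2.COLOR_RGB2HSV);H,S,V=[hsv[...,i].astype(int) for i in range(3)]
    z=P[...,2]; X=P[...,0];Y=P[...,1]
    nr=(X>.4)&(X<.8)&(Y>-.05)&(Y<.3)
    top=nr&(z>.034)&(z<.07)&(S>0); wood=nr&(S>90)&(V<95)&(z>.03)
    k=cv2.morphologyEx(wood.astype(np.uint8),cv2.MORPH_OPEN,np.ones((3,3)))
    c=big(k); print(n,"wood",rect(plane(d,c,.042)))
    g=(X>.38)&(X<.6)&(Y>-.36)&(Y<-.18)&(S<70)&(V>60)
    k=g.astype(np.uint8)
    c=big(k); print(n,"cover",rect(plane(d,c,.004))); 
    if n=="top0": Q[n]=quad(c); print(plane(d,Q[n],.004).round(4))
    m=(X>.38)&(X<.6)&(Y>-.36)&(Y<-.18)&(z>.015); print("fin",m.sum(),P[m].mean(0).round(4),P[m].max(0).round(4),P[m].min(0).round(4))
    bed=nr&(S<75)&(z>.043)&(z<.062)&(np.hypot(X-.6,Y-.12)<.11); 
    c=big(cv2.morphologyEx(bed.astype(np.uint8),cv2.MORPH_OPEN,np.ones((3,3)))); print("bed+flap",rect(plane(d,c,.046)))
    for nm,(cx,cy) in dict(L=(.56,.24),R=(.62,0)).items():
        m=(np.hypot(X-cx,Y-cy)<.05)&(z>.062)&(z<.09); 
        p=P[m]; print("bar",nm,m.sum(),p.mean(0).round(4),rect(p), 'top',np.percentile(p[:,2],90).round(4), "hi",rect(P[m&(z>.074)]))
        ring=(np.hypot(X-cx,Y-cy)<.05)&(S<60)&(V>62)&(z>.03)&(z<.056); print(" ring",ring.sum(),rect(P[ring]),P[ring][:,2].mean())
E
```

```text
top0 wood (array([592.9, 122.6]), array([220. , 179.7]), 13.84)
top0 cover (array([ 480.7, -260.3]), array([81.5, 91. ]), 76.92)
[[ 0.533  -0.2315  0.004 ]
 [ 0.4465 -0.2117  0.004 ]
 [ 0.4283 -0.289   0.004 ]
 [ 0.5148 -0.3089  0.004 ]]
fin 98 [ 0.4508 -0.2535  0.0375] [ 0.4596 -0.2321  0.044 ] [ 0.4434 -0.2755  0.0151]
bed+flap (array([611.2, 125.8]), array([180.2, 119.7]), 13.49)
bar L 178 [0.5624 0.2444 0.0758] (array([563.5, 246.1]), array([14.7, 41.9]), 83.88) top 0.0808 hi (array([563.9, 246.2]), array([14.5, 41.2]), 84.68)
 ring 434 (array([563.8, 248.3]), array([68. , 67.2]), 11.45) 0.04053343695247378
bar R 143 [ 0.6234 -0.0021  0.0774] (array([624.7,  -2.1]), array([41.2, 13.2]), 1.5) top 0.0801 hi (array([624.7,  -2. ]), array([41.2, 13. ]), 1.94)
 ring 449 (array([625.9,  -1.4]), array([68.4, 67.8]), 11.26) 0.04044940197532839
scene0 wood (array([602.8, 119.2]), array([222.4, 185.2]), 13.89)
scene0 cover (array([ 470.1, -257.3]), array([ 81.3, 123.5]), 76.96)
fin 256 [ 0.4561 -0.2535  0.0294] [ 0.4635 -0.2313  0.0412] [ 0.4455 -0.2752  0.0151]
bed+flap (array([610.8, 127.7]), array([171.7, 114.7]), 14.36)
bar L 173 [0.5699 0.2448 0.0721] (array([566.9, 246.2]), array([16.1, 43.3]), 87.09) top 0.0773 hi (array([567.9, 247.4]), array([14.6, 41.6]), 84.46)
 ring 362 (array([565.6, 245.4]), array([71.3, 69.9]), 18.42) 0.03694787245512706
bar R 207 [ 0.6311 -0.003   0.0727] (array([628.1,  -1.1]), array([43.6, 15.3]), 0.35) top 0.0772 hi (array([628.6,  -0.7]), array([14.4, 40.4]), 89.53)
 ring 569 (array([627.4,  -0.7]), array([68. , 68.2]), 14.18) 0.036859358422834894
```

```bash
cat > go.py <<'E'
# go.py x y z yyaw : shift in tool axes and turn (positive = clockwise from above)
import sys,numpy as np
from station import manip, cams, sense
from scipy.spatial.transform import Rotation as R
s=sense();r=R.from_quat(s["tool_rot"]);M=r.as_matrix()
x=np.array([float(a) for a in sys.argv[1:5]])
yy=np.arctan2(M[1,1],M[0,1]);t=(yy-x[3]+np.pi/2)%np.pi-np.pi/2
print("t",round(s["t"],2),"tcp",np.round(s["tcp_pos"],4),"yyaw",round(yy,4),"tilt",np.round(M[:2,2],3),"F",np.round(s["force"],1),"M",np.round(s["ft_torque"],2),"gap",round(s["finger_gap"],3),"q",np.round(s["q"],2))
print("d",np.round(M.T@(x[:3]-s["tcp_pos"]),4),"turn",round(t,4))
E
python3 go.py .566 .2468 .12 1.476
```

```text
t 0.1 tcp [0.1439 0.6076 0.2491] yyaw 1.338 tilt [-0.001 -0.002] F [-0.6  0.2 -0. ] M [-0.01  0.01 -0.  ] gap 1.0 q [ 1.16  0.53  1.43 -0.    1.18 -0.18]
d [-0.494  -0.2535  0.1295] turn -0.138
```

Units first: shifts go in units of 5 mm and turns go in units of 0.25 rad. So -0.494 m is -98.8, -0.2535 m is -50.7, -0.138 rad is -0.552.

Emit:
drive_effector:
  segments:
    - {"pos":[-49.4, -25.4, 4], "rz":-0.28, "jaw":0.6}
    - {"pos":[-49.4, -25.4, 4], "rz":-0.28, "jaw":0.6}
    - {"pos":[-49.4, -25.4, 4], "rz":-0.28, "jaw":0.6}
    - {"pos":[-49.4, -25.4, 4], "rz":-0.28, "jaw":0.6}
    - {"pos":[-49.4, -25.4, 4], "rz":-0.28, "jaw":0.6}
    - {"pos":[-49.4, -25.4, 4], "rz":-0.28, "jaw":0.6}
    - {"pos":[-98.8, -50.7, 25.9], "rz":-0.552, "jaw":0.6}
    - {"pos":[-98.8, -50.7, 25.9], "rz":-0.552, "jaw":0.6}
    - {"pos":[-98.8, -50.7, 25.9], "rz":-0.552, "jaw":0.6}
    - {"pos":[-98.8, -50.7, 25.9], "rz":-0.552, "jaw":0.6}
    - {"pos":[-98.8, -50.7, 25.9], "rz":-0.552, "jaw":0.6}
    - {"pos":[-98.8, -50.7, 25.9], "rz":-0.552, "jaw":0.6}
    - {"pos":[-98.8, -50.7, 25.9], "rz":-0.552, "jaw":0.6}
    - {"pos":[-98.8, -50.7, 25.9], "rz":-0.552, "jaw":0.6}
    - {"pos":[-98.8, -50.7, 25.9], "rz":-0.552, "jaw":0.6}
  grip_n: 50

```text
t: 1.6
tcp_pos: [0.5652, 0.2481, 0.1205]
tool_rot: [0.047, 0.999, -0.0, -0.001]
force: [-0.7, 0.2, 0.8]
finger_gap: 0.601
gripper_force: 0.0
```

```bash
python3 go.py .566 .2468 .071 1.476
python3 - <<'E'
from station import manip, cams, sense
import cv2,numpy as np
a=[]
for n in("top","scene"):
    d=cams.snapshot(n);np.savez(f"{n}1.npz",**d)
    c=d["pixels"][140:300,100:320] if n=="top" else d["pixels"][120:280,320:540]
    a.append(cv2.resize(c,None,fx=1.8,fy=1.8,interpolation=2))
cv2.imwrite("pics/g1.png",np.hstack(a)[:,:,::-1])
E
```

```text
t 1.6 tcp [0.5652 0.2481 0.1205] yyaw 1.4766 tilt [-0.001  0.   ] F [-0.7  0.2  0.8] M [ 0.    0.   -0.04] gap 0.601 q [ 0.23  0.68  1.56  0.    0.9  -1.24]
d [-0.001  -0.0012  0.0495] turn 0.0006
```

View pics/g1.png

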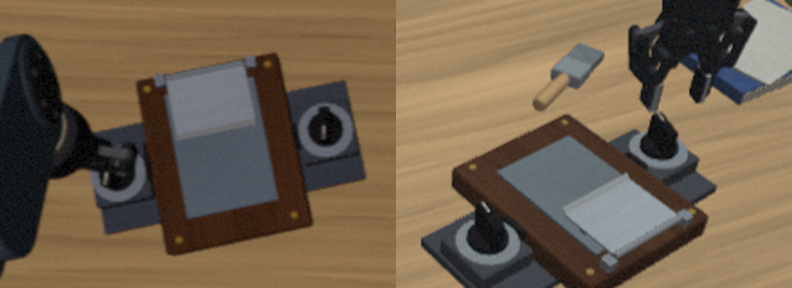

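The gripper is above the left knob, fingertips straddling the bar at crop (655,105) and (700,100) in the scene view. Descend and grip.

Emit:
drive_effector:
  segments:
    - {"pos":[-0.2, -0.2, 9.9], "jaw":0.6}
    - {"pos":[-0.2, -0.2, 9.9], "jaw":0.6}
    - {"pos":[-0.2, -0.2, 9.9], "jaw":0.6}
    - {"pos":[-0.2, -0.2, 9.9], "jaw":0}
    - {"pos":[-0.2, -0.2, 9.9], "jaw":0}
    - {"pos":[-0.2, -0.2, 9.9], "jaw":0}
    - {"pos":[-0.2, -0.2, 9.9], "jaw":0}
    - {"pos":[-0.2, -0.2, 9.9], "jaw":0}
    - {"pos":[-0.2, -0.2, 9.9], "jaw":0}
  grip_n: 50

```text
t: 2.6
tcp_pos: [0.5685, 0.2467, 0.0737]
tool_rot: [0.047, 0.999, 0.001, 0.002]
force: [-1.7, -0.1, 6.7]
finger_gap: 0.152
gripper_force: 49.7
```

```bash
python3 go.py .566 .2468 .071 0.31
```

```text
t 2.6 tcp [0.5685 0.2467 0.0737] yyaw 1.4762 tilt [0.004 0.001] F [-1.7 -0.1  6.7] M [0.02 0.24 0.05] gap 0.152 q [ 0.23  0.75  1.57 -0.    0.81 -1.25]
d [ 0.0025 -0.0001  0.0027] turn 1.1662
```

In the tool's units: -0.003 m is -0.6, 0.6 rad is 2.4.

Emit:
drive_effector:
  segments:
    - {"pos":[0, 0, -0.6], "rz":0.6, "jaw":0}
    - {"pos":[0, 0, -0.6], "rz":1.2, "jaw":0}
    - {"pos":[0, 0, -0.6], "rz":1.8, "jaw":0}
    - {"pos":[0, 0, -0.6], "rz":2.4, "jaw":0}
    - {"pos":[0, 0, -0.6], "rz":3, "jaw":0}
    - {"pos":[0, 0, -0.6], "rz":3.6, "jaw":0}
    - {"pos":[0, 0, -0.6], "rz":4.2, "jaw":0}
    - {"pos":[0, 0, -0.6], "rz":4.68, "jaw":0}
    - {"pos":[0, 0, -0.6], "rz":4.88, "jaw":0}
    - {"pos":[0, 0, -0.6], "rz":4.88, "jaw":0}
    - {"pos":[0, 0, -0.6], "rz":4.88, "jaw":0}
  grip_n: 60

```text
t: 3.7
tcp_pos: [0.5653, 0.2429, 0.0739]
tool_rot: [0.607, 0.795, -0.004, 0.001]
force: [-0.8, -9.5, -2.5]
finger_gap: 0.154
gripper_force: 71.0
```

```bash
python3 go.py .566 .2468 .071 0.31
```

```text
t 3.7 tcp [0.5653 0.2429 0.0739] yyaw 0.2663 tilt [-0.004 -0.008] F [-0.8 -9.5 -2.5] M [-1.44  0.16  1.69] gap 0.154 q [ 0.23  0.75  1.58 -0.01  0.82 -0.03]
d [0.0036 0.0017 0.0029] turn -0.0437
```

Emit:
drive_effector:
  segments:
    - {"jaw":0.5}
    - {"jaw":0.5}
    - {"jaw":0.5}
    - {"pos":[0, 0, -10], "jaw":0.5}
    - {"pos":[0, 0, -10], "jaw":0.5}

```text
t: 4.2
tcp_pos: [0.5713, 0.2478, 0.1289]
tool_rot: [0.611, 0.792, 0.004, 0.003]
force: [1.9, 0.4, 0.2]
finger_gap: 0.497
gripper_force: 0.0
```

```bash
python3 go.py .6267 -.0014 .13 1.583
python3 - <<'E'
from m import *
from station import manip, cams, sense
d=cams.snapshot("scene");P=cloud(d);X,Y,z=P[...,0],P[...,1],P[...,2]
m=(np.hypot(X-.568,Y-.247)<.03)&(z>.062)&(z<.083);print(rect(P[m]),rect(P[m&(z>.074)]))
E
```

```text
t 4.2 tcp [0.5713 0.2478 0.1289] yyaw 0.256 tilt [0.011 0.003] F [1.9 0.4 0.2] M [ 0.09 -0.08 -0.01] gap 0.497 q [ 0.23  0.67  1.55  0.    0.91 -0.03]
d [-0.2551 -0.0095 -0.0012] turn -1.327
(array([566.8, 246.9]), array([16.6, 42.9]), 15.01) (array([567.6, 247.3]), array([14.2, 42.5]), 19.04)
```

In the tool's units: -0.255 m is -51, -0.0095 m is -1.9, -1.327 rad is -5.308.

Emit:
drive_effector:
  segments:
    - {"pos":[-51, -1.9, 0], "rz":-5.308, "jaw":0.6}
    - {"pos":[-51, -1.9, 0], "rz":-5.308, "jaw":0.6}
    - {"pos":[-51, -1.9, 0], "rz":-5.308, "jaw":0.6}
    - {"pos":[-51, -1.9, 0], "rz":-5.308, "jaw":0.6}
    - {"pos":[-51, -1.9, 0], "rz":-5.308, "jaw":0.6}
    - {"pos":[-51, -1.9, 0], "rz":-5.308, "jaw":0.6}
    - {"pos":[-51, -1.9, 0], "rz":-5.308, "jaw":0.6}
    - {"pos":[-51, -1.9, 0], "rz":-5.308, "jaw":0.6}
    - {"pos":[-51, -1.9, 0], "rz":-5.308, "jaw":0.6}
    - {"pos":[-51, -1.9, 0], "rz":-5.308, "jaw":0.6}
    - {"pos":[-51, -1.9, 0], "rz":-5.308, "jaw":0.6}
    - {"pos":[-51, -1.9, 0], "rz":-5.308, "jaw":0.6}

```text
t: 5.45
tcp_pos: [0.6226, -0.0025, 0.1239]
tool_rot: [-0.005, 1.0, 0.0, -0.0]
force: [0.0, -0.2, 0.0]
finger_gap: 0.596
gripper_force: 0.0
```

```bash
python3 go.py .6267 -.0014 .073 1.583
```

```text
t 5.45 tcp [ 0.6226 -0.0025  0.1239] yyaw 1.5811 tilt [-0.  0.] F [ 0.  -0.2  0. ] M [-0.03 -0.04 -0.03] gap 0.596 q [-0.18  0.68  1.54  0.    0.92 -1.76]
d [-0.0042  0.001   0.0509] turn -0.0019
```

Emit:
drive_effector:
  segments:
    - {"pos":[-0.8, 0.2, 10.18], "jaw":0.6}
    - {"pos":[-0.8, 0.2, 10.18], "jaw":0.6}
    - {"pos":[-0.8, 0.2, 10.18], "jaw":0.6}
    - {"pos":[-0.8, 0.2, 10.18], "jaw":0}
    - {"pos":[-0.8, 0.2, 10.18], "jaw":0}
    - {"pos":[-0.8, 0.2, 10.18], "jaw":0}
    - {"pos":[-0.8, 0.2, 10.18], "jaw":0}
    - {"pos":[-0.8, 0.2, 10.18], "jaw":0}
    - {"pos":[-0.8, 0.2, 10.18], "jaw":0}
  grip_n: 50

```text
t: 6.35
tcp_pos: [0.6279, -0.0015, 0.0758]
tool_rot: [-0.006, 1.0, -0.0, 0.002]
force: [-0.4, 2.2, 6.5]
finger_gap: 0.149
gripper_force: 51.4
```

```bash
python3 go.py .6267 -.0014 .073 0.31
```

```text
t 6.35 tcp [ 0.6279 -0.0015  0.0758] yyaw 1.5827 tilt [ 0.004 -0.   ] F [-0.4  2.2  6.5] M [ 0.23  0.16 -0.07] gap 0.149 q [-0.18  0.76  1.55  0.    0.83 -1.76]
d [0.0012 0.0001 0.0028] turn 1.2727
```

Emit:
drive_effector:
  segments:
    - {"pos":[0, 0, -0.4], "rz":0.6, "jaw":0}
    - {"pos":[0, 0, -0.4], "rz":1.2, "jaw":0}
    - {"pos":[0, 0, -0.4], "rz":1.8, "jaw":0}
    - {"pos":[0, 0, -0.4], "rz":2.4, "jaw":0}
    - {"pos":[0, 0, -0.4], "rz":3, "jaw":0}
    - {"pos":[0, 0, -0.4], "rz":3.6, "jaw":0}
    - {"pos":[0, 0, -0.4], "rz":4.2, "jaw":0}
    - {"pos":[0, 0, -0.4], "rz":4.8, "jaw":0}
    - {"pos":[0, 0, -0.4], "rz":5.32, "jaw":0}
    - {"pos":[0, 0, -0.4], "rz":5.32, "jaw":0}
    - {"pos":[0, 0, -0.4], "rz":5.32, "jaw":0}
  grip_n: 60

```text
t: 7.45
tcp_pos: [0.6261, -0.0037, 0.076]
tool_rot: [0.608, 0.794, -0.002, 0.001]
force: [-1.8, -6.3, 0.1]
finger_gap: 0.148
gripper_force: 70.1
```

```bash
python3 go.py .6267 -.0014 .073 0.31
```

```text
t 7.45 tcp [ 0.6261 -0.0037  0.076 ] yyaw 0.2629 tilt [-0.001 -0.005] F [-1.8 -6.3  0.1] M [-1.06  0.34  1.54] gap 0.148 q [-0.18  0.76  1.55 -0.01  0.83 -0.44]
d [0.0021 0.0012 0.003 ] turn -0.0471
```

Emit:
drive_effector:
  segments:
    - {"jaw":0.5}
    - {"jaw":0.5}
    - {"jaw":0.5}
    - {"pos":[0, 0, -18], "jaw":0.5}
    - {"pos":[0, 0, -18], "jaw":0.5}
    - {"pos":[0, 0, -18], "jaw":0.5}

```text
t: 8.05
tcp_pos: [0.631, -0.0019, 0.1713]
tool_rot: [0.612, 0.791, 0.003, 0.006]
force: [1.4, -1.1, 0.4]
finger_gap: 0.503
gripper_force: 0.0
```

```bash
python3 go.py .453 -.2535 .13 -.226
python3 - <<'E'
from m import *
from station import manip, cams, sense
d=cams.snapshot("scene");P=cloud(d);X,Y,z=P[...,0],P[...,1],P[...,2]
for c in((.568,.247),(.6275,-.001)):
    m=(np.hypot(X-c[0],Y-c[1])<.03)&(z>.062)&(z<.083);print(rect(P[m]),rect(P[m&(z>.074)]))
E
```

```text
t 8.05 tcp [ 0.631  -0.0019  0.1713] yyaw 0.2532 tilt [ 0.013 -0.002] F [ 1.4 -1.1  0.4] M [ 0.03 -0.03  0.02] gap 0.503 q [-0.18  0.62  1.5   0.    1.01 -0.43]
d [-0.1988 -0.2359  0.0394] turn 0.4792
(array([567.9, 247. ]), array([14.9, 44.3]), 17.2) (array([567.1, 247.9]), array([14., 42.]), 17.2)
(array([628.4,  -1. ]), array([15.4, 43.2]), 18.11) (array([627.9,  -1.4]), array([14.3, 42.6]), 17.13)
```

Emit:
drive_effector:
  segments:
    - {"pos":[-39.8, -47.2, 8], "rz":1.916, "jaw":0.45}
    - {"pos":[-39.8, -47.2, 8], "rz":1.916, "jaw":0.45}
    - {"pos":[-39.8, -47.2, 8], "rz":1.916, "jaw":0.45}
    - {"pos":[-39.8, -47.2, 8], "rz":1.916, "jaw":0.45}
    - {"pos":[-39.8, -47.2, 8], "rz":1.916, "jaw":0.45}
    - {"pos":[-39.8, -47.2, 8], "rz":1.916, "jaw":0.45}
    - {"pos":[-39.8, -47.2, 8], "rz":1.916, "jaw":0.45}
    - {"pos":[-39.8, -47.2, 8], "rz":1.916, "jaw":0.45}
    - {"pos":[-39.8, -47.2, 8], "rz":1.916, "jaw":0.45}
    - {"pos":[-39.8, -47.2, 8], "rz":1.916, "jaw":0.45}

```text
t: 9.1
tcp_pos: [0.4487, -0.2519, 0.125]
tool_rot: [0.782, 0.624, 0.0, -0.0]
force: [0.3, 1.1, -0.2]
finger_gap: 0.451
gripper_force: 0.0
```

```bash
python3 go.py .453 -.2535 .029 -.226
```

```text
t 9.1 tcp [ 0.4487 -0.2519  0.125 ] yyaw -0.224 tilt [0.    0.001] F [ 0.3  1.1 -0.2] M [ 0.03 -0.01 -0.01] gap 0.451 q [-0.73  0.57  1.82  0.    0.75 -0.51]
d [-0.0007  0.0046  0.096 ] turn 0.002
```

Emit:
drive_effector:
  segments:
    - {"pos":[-0.14, 0.92, 9.6], "jaw":0.45}
    - {"pos":[-0.14, 0.92, 18.8], "jaw":0.45}
    - {"pos":[-0.14, 0.92, 18.8], "jaw":0.45}
    - {"pos":[-0.14, 0.92, 18.8], "jaw":0.45}
    - {"pos":[-0.14, 0.92, 18.8], "jaw":0}
    - {"pos":[-0.14, 0.92, 18.8], "jaw":0}
    - {"pos":[-0.14, 0.92, 18.8], "jaw":0}
    - {"pos":[-0.14, 0.92, 18.8], "jaw":0}
    - {"pos":[-0.14, 0.92, 18.8], "jaw":0}
    - {"pos":[-0.14, 0.92, 18.8], "jaw":0}
  grip_n: 80

```text
t: 10.1
tcp_pos: [0.4536, -0.2558, 0.0342]
tool_rot: [0.782, 0.623, 0.001, 0.003]
force: [0.9, 2.1, 7.9]
finger_gap: 0.075
gripper_force: 79.9
```

```bash
python3 go.py .453 -.2535 .028 -.226
python3 - <<'E'
from m import *
from station import manip, cams, sense
for n in("top","scene"):
    d=cams.snapshot(n);np.savez(n+"2.npz",**d)
    hsv=cv2.cvtColor(d["pixels"],cv2.COLOR_RGB2HSV);P=cloud(d);X,Y,z=P[...,0],P[...,1],P[...,2]
    m=(X>.38)&(X<.6)&(Y>-.36)&(Y<-.18)&(hsv[...,1]<70)&(hsv[...,2]>60)&(z<.02)&(z>-.01); 
    print(n,m.sum(),rect(plane(d,big(m),.004)))
E
```

```text
t 10.1 tcp [ 0.4536 -0.2558  0.0342] yyaw -0.226 tilt [ 0.004 -0.003] F [0.9 2.1 7.9] M [0.31 0.01 0.08] gap 0.075 q [-0.73  0.75  1.84  0.    0.55 -0.5 ]
d [ 0.0022 -0.0011  0.0062] turn -0.0Traceback (most recent call last):
  File "<stdin>", line 7, in <module>
  File "m.py", line 5, in big
    cs,_=cv2.findContours(m.astype(np.uint8),cv2.RETR_EXTERNAL,cv2.CHAIN_APPROX_NONE); return max(cs,key=cv2.contourArea)[:,0]
                                                                                              ~~~^^^^^^^^^^^^^^^^^^^^^^^^
ValueError: max() iterable argument is empty
```

In the tool's units: -0.1 m is -20, -0.05 m is -10.

Emit:
drive_effector:
  segments:
    - {"pos":[0, 0, -10], "jaw":0}
    - {"pos":[0, 0, -20], "jaw":0}
    - {"pos":[0, 0, -20], "jaw":0}
    - {"pos":[0, 0, -20], "jaw":0}

```text
t: 10.55
tcp_pos: [0.453, -0.2557, 0.1339]
tool_rot: [0.782, 0.623, 0.0, 0.003]
force: [-0.9, 0.3, -2.1]
finger_gap: 0.075
gripper_force: 78.7
```

```bash
python3 go.py .5291 .1062 .135 .241
python3 - <<'E'
from m import *
from station import manip, cams, sense
d=cams.snapshot("scene");np.savez("scene3.npz",**d)
cv2.imwrite("pics/s3.png",cv2.resize(d["pixels"][100:300,100:350],None,fx=2.5,fy=2.5,interpolation=2)[:,:,::-1])
E
```

```text
t 10.55 tcp [ 0.453  -0.2557  0.1339] yyaw -0.226 tilt [ 0.004 -0.004] F [-0.9  0.3 -2.1] M [0.07 0.01 0.04] gap 0.075 q [-0.73  0.56  1.8  -0.    0.77 -0.5 ]
d [ 0.3698 -0.0069 -0.0022] turn -0.467
```

View pics/s3.png

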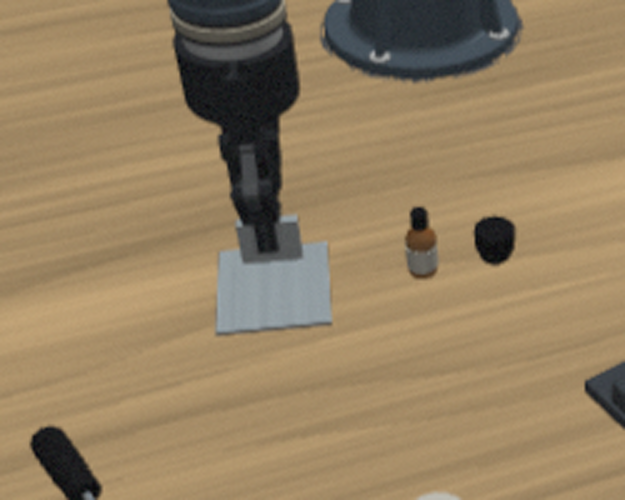

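The cover hangs level in the gripper, its fin held at its middle (plate corners at crop (218,333) and (330,323)). Oil, loupe and driver are undisturbed.

Emit:
drive_effector:
  segments:
    - {"pos":[73.6, -1.4, -2], "rz":-1.868, "jaw":0}
    - {"pos":[73.6, -1.4, -2], "rz":-1.868, "jaw":0}
    - {"pos":[73.6, -1.4, -2], "rz":-1.868, "jaw":0}
    - {"pos":[73.6, -1.4, -2], "rz":-1.868, "jaw":0}
    - {"pos":[73.6, -1.4, -2], "rz":-1.868, "jaw":0}
    - {"pos":[73.6, -1.4, -2], "rz":-1.868, "jaw":0}
    - {"pos":[73.6, -1.4, -2], "rz":-1.868, "jaw":0}
    - {"pos":[73.6, -1.4, -2], "rz":-1.868, "jaw":0}
    - {"pos":[73.6, -1.4, -2], "rz":-1.868, "jaw":0}
    - {"pos":[73.6, -1.4, -2], "rz":-1.868, "jaw":0}
    - {"pos":[73.6, -1.4, -2], "rz":-1.868, "jaw":0}

```text
t: 11.7
tcp_pos: [0.527, 0.1041, 0.1403]
tool_rot: [0.617, 0.787, -0.001, -0.001]
force: [-0.6, 0.3, -2.1]
finger_gap: 0.072
gripper_force: 78.7
```

```bash
python3 go.py .5296 .1043 .092 .241
```

```text
t 11.7 tcp [0.527  0.1041 0.1403] yyaw 0.2398 tilt [-0.002 -0.   ] F [-0.6  0.3 -2.1] M [0.01 0.05 0.  ] gap 0.072 q [-0.01  0.57  1.75 -0.    0.82 -0.25]
d [-0.0004  0.0027  0.0483] turn -0.0012
```

In the tool's units: 0.054 m is 10.8, 0.03 m is 6.

Emit:
drive_effector:
  segments:
    - {"pos":[0, 0.5, 6], "jaw":0}
    - {"pos":[0, 0.5, 10.8], "jaw":0}
    - {"pos":[0, 0.5, 10.8], "jaw":0}
    - {"pos":[0, 0.5, 10.8], "jaw":0}

```text
t: 12.1
tcp_pos: [0.53, 0.1045, 0.0869]
tool_rot: [0.618, 0.786, -0.001, -0.001]
force: [0.6, -0.1, -1.9]
finger_gap: 0.076
gripper_force: 78.6
```

```bash
python3 go.py .5296 .1043 .080 .241
python3 - <<'E'
from h import *
from station import manip, cams, sense
a=[]
for n in("top","scene"):
    d=cams.snapshot(n);np.savez(n+"4.npz",**d)
    c=d["pixels"][160:300,140:310] if n=="top" else d["pixels"][165:305,325:495]
    a.append(cv2.resize(c,(400,330),interpolation=2))
cv2.imwrite("pics/p4.png",np.hstack(a)[:,:,::-1])
E
```

```text
t 12.1 tcp [0.53   0.1045 0.0869] yyaw 0.239 tilt [-0.002 -0.   ] F [ 0.6 -0.1 -1.9] M [-0.    0.    0.02] gap 0.076 q [-0.01  0.66  1.77 -0.    0.71 -0.25]
d [-0.0002 -0.0004  0.0069] turn -0.002
```

View pics/p4.png

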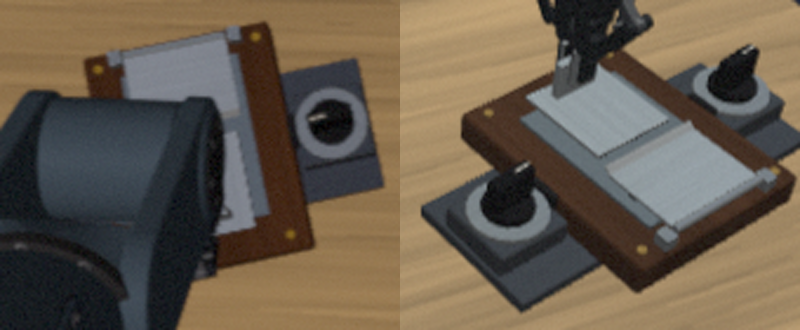

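The cover hovers just above the bed, short of the flap. In the scene crop its leading edge runs (605,155) to (670,118), in front of the flap lip.

```bash
cat > cf.py <<'E'
from m import *
import sys
def frame(C,yaw): 
    R=np.array([[np.cos(yaw),-np.sin(yaw)],[np.sin(yaw),np.cos(yaw)]]); return lambda X:(np.asarray(X)[:,:2]-C)@R*1000
E
python3 - <<'E'
from cf import *
F=frame(np.array([.5977,.1232]),.241)
d0=load("scene0");d=load("scene4");P=cloud(d);z=P[...,2];hsv=cv2.cvtColor(d["pixels"],cv2.COLOR_RGB2HSV)
L=F(P.reshape(-1,3)).reshape(480,640,2)
m=(hsv[...,1]<60)&(hsv[...,2]>115)&(abs(L[...,1])<60)&(L[...,0]<18)&(L[...,0]>-110)&(z>.048)&(z<.066)
print("cover z",np.median(z[m]),m.sum())
c=big(m);p=plane(d,c,float(np.median(z[m])))
q=F(p)
print("y range pct",np.percentile(q[:,1],[1,5,95,99]),"x",np.percentile(q[:,0],[1,99]))
# side lines: fit y as function of x
for nm,k in (("right",(q[:,1]<-30)&(q[:,0]<0)&(q[:,0]>-70)),("left",(q[:,1]>30)&(q[:,0]<0)&(q[:,0]>-70)),("lead",(q[:,0]>-5)&(abs(q[:,1])<34))):
    w=q[k]; 
    if nm=="lead": w=w[:,::-1]
    s=np.polyfit(w[:,0],w[:,1],1) if len(w)>5 else None; print(nm,len(w),s, w[:,1].mean() if len(w) else None)
# flap and bed sides before (scene0)
P=cloud(d0);z=P[...,2];hsv=cv2.cvtColor(d0["pixels"],cv2.COLOR_RGB2HSV);L=F(P.reshape(-1,3)).reshape(480,640,2)
for nm,m,h in (("flap",(hsv[...,1]<60)&(hsv[...,2]>130)&(L[...,0]>10)&(L[...,0]<95)&(abs(L[...,1])<60)&(z>.048)&(z<.07),.0545),("bed",(hsv[...,1]<75)&(abs(L[...,0])<120)&(abs(L[...,1])<62)&(z>.04),.0455)):
    q=F(plane(d0,big(m),h)); 
    for sd in(-1,1):
        k=(q[:,1]*sd>40)&((q[:,0]>35)&(q[:,0]<85) if nm=="flap" else (q[:,0]<10)&(q[:,0]>-65)); w=q[k]
        if len(w)>5: print(nm,sd,len(w),np.polyfit(w[:,0],w[:,1],1),np.median(w[:,1]))
    k=abs(q[:,1])<35; k&=(q[:,0]<30); print(nm,"near",np.polyfit(q[k][:,1],q[k][:,0],1))
E
```

```text
cover z 0.05562260688670778 1064
y range pct [-40.52994036 -40.24411126  38.91755745  39.05507394] x [-81.40464091   7.26099172]
right 24 [-5.47757549e-03 -3.98362343e+01] -39.64294441942329
left 25 [1.27017656e-03 3.82830110e+01] 38.2400086623778
lead 27 [5.64269070e-03 6.37832412e+00] 6.3757613345263
flap -1 20 [ 7.41984251e-03 -4.65522274e+01] -46.102475110397506
flap 1 20 [1.26016464e-02 4.57127124e+01] 46.42223943599116
flap near [2.47410790e-03 1.93807488e+01]
bed -1 27 [-4.33493465e-03 -5.69859534e+01] -56.90955220657164
bed 1 31 [-1.29071379e-04  5.48427551e+01] 54.86872961817493
bed near [ 8.45075234e-04 -7.34012324e+01]
```

Emit:
drive_effector:
  segments:
    - {"pos":[0, 0, 0.8], "jaw":0}
    - {"pos":[0, 0, 1.2], "jaw":0}
    - {"pos":[0, 0, 1.4], "jaw":0}
    - {"pos":[0, 0, 1.4], "jaw":0}
    - {"pos":[0, 0, 1.4], "jaw":0}

```text
t: 12.7
tcp_pos: [0.5304, 0.1058, 0.0803]
tool_rot: [0.617, 0.787, 0.0, 0.0]
force: [-0.8, -0.1, -0.8]
finger_gap: 0.074
gripper_force: 79.0
```

```bash
python3 go.py .5296 .1043 .080 .241
```

```text
t 12.7 tcp [0.5304 0.1058 0.0803] yyaw 0.2412 tilt [ 0. -0.] F [-0.8 -0.1 -0.8] M [-0.12 -0.03 -0.06] gap 0.074 q [-0.01  0.68  1.78 -0.    0.69 -0.25]
d [-0.0013 -0.0011  0.0003] turn 0.0002
```

In the tool's units: 0.028 m is 5.6, 0.024 m is 4.8.

Emit:
drive_effector:
  segments:
    - {"pos":[0, 0, 0.1], "jaw":0}
    - {"pos":[0, 0.8, 0.1], "jaw":0}
    - {"pos":[0, 1.6, 0.1], "jaw":0}
    - {"pos":[0, 2.4, 0.1], "jaw":0}
    - {"pos":[0, 3.2, 0.1], "jaw":0}
    - {"pos":[0, 4, 0.1], "jaw":0}
    - {"pos":[0, 4.8, 0.1], "jaw":0}
    - {"pos":[0, 5.6, 0.1], "jaw":0}
    - {"pos":[0, 5.6, 0.1], "jaw":0}

```text
t: 13.6
tcp_pos: [0.5574, 0.1125, 0.0803]
tool_rot: [0.617, 0.787, -0.0, -0.0]
force: [-3.1, 0.7, 4.2]
finger_gap: 0.08
gripper_force: 79.8
```

```bash
python3 go.py .5705 .1141 .080 .241
```

```text
t 13.6 tcp [0.5574 0.1125 0.0803] yyaw 0.2412 tilt [-0. -0.] F [-3.1  0.7  4.2] M [-0.07  0.3  -0.05] gap 0.08 q [ 0.    0.7   1.7  -0.    0.74 -0.24]
d [-0.0016  0.0131  0.0003] turn 0.0002
```

```bash
cat > chk.py <<'E'
from cf import *
from station import manip, cams, sense
n=sys.argv[1]
F=frame(np.array([.5977,.1232]),.241)
d=cams.snapshot("scene");np.savez(n+".npz",**d)
for d in(load("scene0"),d):
    P=cloud(d);z=P[...,2];hsv=cv2.cvtColor(d["pixels"],cv2.COLOR_RGB2HSV);L=F(P.reshape(-1,3)).reshape(480,640,2)
    fl=(abs(L[...,1])<42)
    for a in(30,45,60,75): 
        k=fl&(L[...,0]>a)&(L[...,0]<a+12);print("flap",a,round(float(np.median(z[k]))*1000,2),end=" ")
    print()
m=(hsv[...,1]<60)&(hsv[...,2]>115)&(abs(L[...,1])<60)&(L[...,0]<16)&(L[...,0]>-110)&(z>.046)&(z<.066)
zz=float(np.median(z[m]));q=F(plane(d,big(m),.050));print("cover z",zz)
for nm,k in (("right",(q[:,1]<-30)&(q[:,0]<12)&(q[:,0]>-60)),("left",(q[:,1]>30)&(q[:,0]<12)&(q[:,0]>-60))):
    w=q[k]; print(nm,len(w),np.polyfit(w[:,0],w[:,1],1),w[:,1].mean())
print("rear x",np.percentile(q[:,0],2))
cv2.imwrite(f"pics/{n}.png",cv2.resize(d["pixels"][165:305,325:495],(680,560),interpolation=2)[:,:,::-1])
E
python3 chk.py s5
```

```text
flap 30 53.44 flap 45 53.28 flap 60 53.27 flap 75 53.26 
flap 30 53.14 flap 45 53.37 flap 60 53.31 flap 75 53.51 
cover z 0.04828329462697667
right 27 [ -0.04778489 -40.25210422] -39.03146058537
left 23 [3.52136438e-02 3.79262759e+01] 37.22466987530539
rear x -52.52097656032666
```

View pics/s5.png

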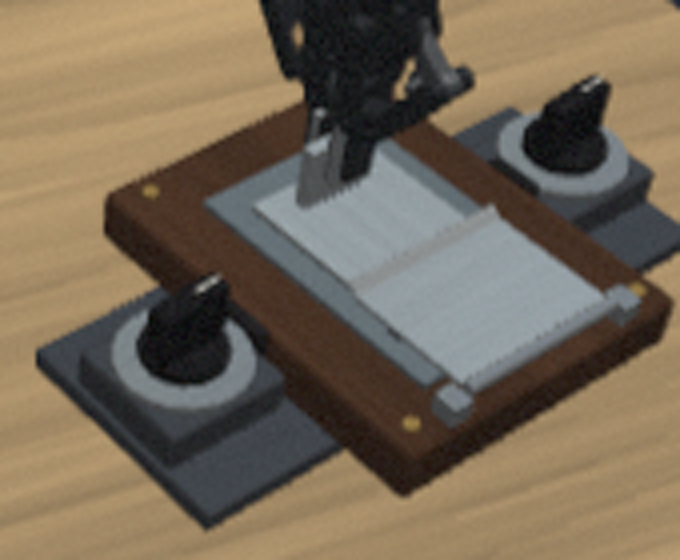

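The cover's leading edge is under the lip (crop (350,285)–(490,215)) and the flap is still down. Push on to the stop.

In the tool's units: 0.0005 m is 0.1, 0.013 m is 2.6.

Emit:
drive_effector:
  segments:
    - {"pos":[0.1, 0.6, 0], "jaw":0}
    - {"pos":[0.1, 1.2, 0], "jaw":0}
    - {"pos":[0.1, 1.8, 0], "jaw":0}
    - {"pos":[0.1, 2.2, 0], "jaw":0}
    - {"pos":[0.1, 2.6, 0], "jaw":0}
    - {"pos":[0.1, 2.6, 0], "jaw":0}

```text
t: 14.25
tcp_pos: [0.5685, 0.1158, 0.0803]
tool_rot: [0.617, 0.787, -0.001, -0.001]
force: [-5.3, -1.2, 7.5]
finger_gap: 0.075
gripper_force: 80.2
```

```bash
python3 go.py .5705 .1141 .080 .241
```

```text
t 14.25 tcp [0.5685 0.1158 0.0803] yyaw 0.2416 tilt [-0.003 -0.001] F [-5.3 -1.2  7.5] M [-0.29  0.55 -0.08] gap 0.075 q [ 0.01  0.71  1.67 -0.    0.76 -0.23]
d [-0.0021  0.0015  0.0003] turn 0.0006
```

Emit:
drive_effector:
  segments:
    - {"pos":[0, 0.2, 0], "jaw":0}
    - {"pos":[0, 0.4, 0], "jaw":0}
    - {"pos":[0, 0.6, 0], "jaw":0}
    - {"pos":[0, 0.8, 0], "jaw":0}
    - {"pos":[0, 0.8, 0], "jaw":0}

```text
t: 14.75
tcp_pos: [0.5686, 0.1159, 0.0803]
tool_rot: [0.616, 0.787, -0.004, -0.004]
force: [-11.8, -5.5, 14.4]
finger_gap: 0.071
gripper_force: 81.2
```

```bash
python3 go.py .5705 .1141 .080 .241
```

```text
t 14.75 tcp [0.5686 0.1159 0.0803] yyaw 0.2424 tilt [-0.011 -0.002] F [-11.8  -5.5  14.4] M [-0.86  1.3  -0.06] gap 0.071 q [ 0.01  0.71  1.67 -0.    0.78 -0.23]
d [-0.0022  0.0014  0.0002] turn 0.0014
```

Emit:
drive_effector:
  segments:
    - {"pos":[0, -0.2, 0.2], "jaw":0}
    - {"pos":[0, -0.4, 0.4], "jaw":0}
    - {"pos":[0, -0.6, 0.6], "jaw":0}
    - {"pos":[0, -0.6, 0.6], "jaw":0}
    - {"pos":[0, -0.6, 0.6], "jaw":0}

```text
t: 15.25
tcp_pos: [0.5685, 0.1159, 0.0802]
tool_rot: [0.617, 0.787, -0.002, -0.001]
force: [-11.4, -2.9, 27.6]
finger_gap: 0.076
gripper_force: 83.2
```

```bash
python3 go.py .5705 .1141 .080 .241; python3 chk.py s6
```

```text
t 15.25 tcp [0.5685 0.1159 0.0802] yyaw 0.2421 tilt [-0.004 -0.001] F [-11.4  -2.9  27.6] M [-0.53  1.48 -0.02] gap 0.076 q [ 0.01  0.71  1.67 -0.    0.77 -0.23]
d [-0.0022  0.0015  0.0002] turn 0.0011
flap 30 53.44 flap 45 53.28 flap 60 53.27 flap 75 53.26 
flap 30 53.8 flap 45 53.19 flap 60 53.18 flap 75 53.16 
cover z 0.04829664429447411
right 23 [-3.03884968e-02 -3.91696021e+01] -38.620622282648455
left 29 [ 0.07431752 39.58664205] 38.53454305333435
rear x -41.23761113599516
```

View pics/s6.png

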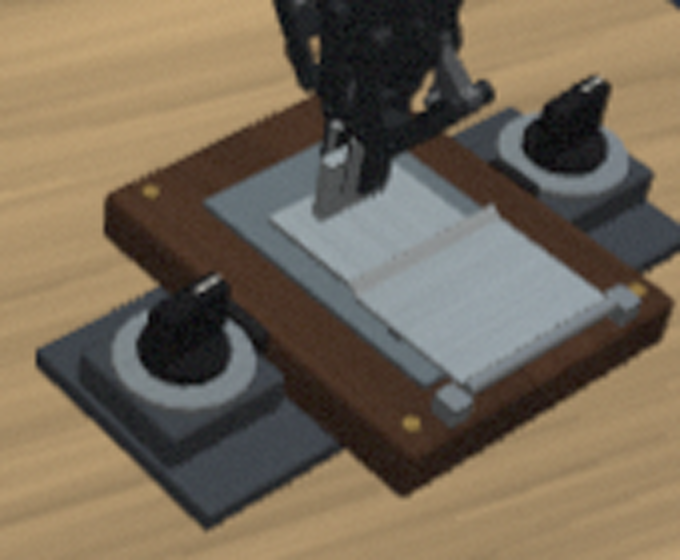

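The rear edge is now at -41 mm, which puts the leading edge at the stop (48 mm). The cover is centred, the flap is down, and it is pressed with about 28 N. I'll let it settle briefly, then hand in.

Emit:
drive_effector:
  segments:
    - {"jaw":0}
    - {"jaw":0}
    - {"jaw":0}
    - {"jaw":0}
    - {"jaw":0}

```text
t: 15.8
tcp_pos: [0.5685, 0.1158, 0.0802]
tool_rot: [0.617, 0.787, -0.002, -0.001]
force: [-10.4, -2.2, 27.0]
finger_gap: 0.073
gripper_force: 83.2
```

```bash
python3 -c "
from station import manip, cams, sense
print(manip.sign_off())"
```

```text
the job is handed in; nothing more can be done
None
```

Job handed in at 15.8 s: both knobs are turned to their stops, and the cover is tucked under the flap to the stop, square and centred, with the flap still down and the arm holding it pressed at about 27 N.

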